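# Stow the rotary tool and close the stayed case

## Robot

A 6-joint arm with a two-finger parallel gripper is mounted at the origin on the work surface. World frame = base frame: x ahead of the robot, y to its left, z up, the work surface at z = 0. Lengths are in m, angles in rad, forces in N, time in s.
With the tool pointing down it reaches from about 0.35 to 0.975 m from the base axis. Payload 4.9 kg.
Tool frame: the origin (TCP) lies between the finger pads; the fingertips stand 22 mm ahead of it and the grasp point (between the pads) lies 3 mm ahead of it (manip.tips_ahead is the distance from the TCP to the fingertips, in m); z points along the fingers, x is the direction in which the jaws open and shut, and the axes are right-handed (so a half turn about z gives the same grasp; the last joint's range is limited). The gripper opens to 85 mm and grips with 20 to 120 N. Pads are 22 mm wide; open, the fingers measure 114 mm over their backs; the gripper's body (76 mm by 85 mm) begins 54 mm behind the grasp point. The pads swing forward as they close: fully open they stand 13 mm farther back than shut.
Start: joints at [1.003, 0.053, 1.613, -0, 1.476, -0.119], TCP at [0.271, 0.563, 0.253] pointing down, gripper open.
Joint ranges: [-3.01, 3.01], [-1.01, 2.22], [0.06, 2.58], [-1.02, 4.17], [0.09, 2.62], [-3.14, 3.14]. Speed limits (rad/s): [2.57, 2.57, 3.14, 3.14, 3.14, 3.14].

## Interface

Orientations are given as a unit quaternion [w, x, y, z].
In Python, from plant import manip gives the robot as it stands.
- The arm moves only by the shell command python3 -m crank 'ROWS'. ROWS is JSON, a list of rows, each an object of numbers: "tx", "ty", "tz": the shift along the tool's x, y, z in cm; "wx", "wy", "wz": the turn, a rotation vector about the tool's x, y, z in degrees; "jaw": the opening, from -1 (shut) to 1 (fully open), so that 0 is half open. In form: [{"tx": .., "ty": .., "tz": .., "wx": .., "wy": .., "wz": .., "jaw": ..}, ...]. A call has 1 to 8 rows; each row is the pose to reach, as a shift and turn from the pose commanded when the call began, along the tool's axes at that moment; what a row does not reach only later rows make up. A row lasts 1/12 s, in which the tool goes at most 41.7 mm and 7.16 degrees, less where a joint would pass 70% of its speed; a pose out of reach is approached as far as the arm can. A call with a gripper value outside its range is refused whole. The fingers move at their own pace and stop on an object; the grip force is fixed at half the most. Time passes only in rows, so rows that repeat a pose let the fingers close. It gives the time, the measured TCP pose, the force and the opening at its end, in the units of the state.
- manip.state(): the state, without advancing time (a new reading comes with each control period).
- manip.grab_frame(name): name is "side" or "top" or "wrist"; returns the picture (480x640x3 uint8, blue, green, red); there is no depth.
- manip.camera_model(name): a dict with "camera_matrix" (3x3 intrinsics, pixels), "rvec" (rotation vector, rad) and "tvec" (3), from world to camera coordinates, as OpenCV has them. Camera axes: x right, y down, z forward; pixel columns grow to the right and rows downward; lengths in m; the calibration is good to about 2 mm. A picture is of the moment at which its call begins: read the wrist's pose just before it. camera_model takes no time and is no camera call; for the wrist camera it gives the pose at the moment of the call.
- manip.job_done(): hands the job in, once; it reports no verdict.
Trained networks look in the newest picture that a camera, given by its name, has taken for a name from the list of things; names that differ only in an ending like _2 or _b are one class to them, and where a whole thing is asked for, a point or a joint stands for the part that bears it (a point fixed in the world has none). Each returns a list of dicts, best first, with "p" (0 to 1); they miss things now and then, are a little off and sometimes report something else, mostly with a low value. They report only what shows in the picture. A call takes as long as a camera call.
- manip.search_frame(camera, name): "rect" ([left, top, width, height] in pixels, round what is visible of it).
- manip.silhouettes(camera, name): "region" (480x640 bool, what is visible of it) and "rect" ([left, top, width, height] in pixels, round what is visible of it).
- manip.tip_of(camera, name): "centre" ([column, row] in pixels: a listed point, or the origin of a listed thing).
The state is a dict: "time": time; "joint_pos": joint angles; "joint_vel": joint speeds; "joint_efforts": joint torques, N m; "tool_pos": TCP position; "tool_rot": TCP orientation; "contact_force": force on the tool from outside, world axes, zero at the start; "ft_torque": the same for the moment, N m; "gripper_width": opening from 0.0 (shut) to 1.0 (fully open).
Only numpy, scipy, OpenCV 4.12 (cv2) and the standard library are available. Lean on these libraries where they do the work, as an engineer would, in place of code of your own. Each camera call takes 0.05 s, during which the arm holds its last target. There are 200 camera calls.

## Task

Lay the rotary tool lengthwise in the long front bay of its open accessory case and let go of it. Then press the locked lid stay at its knee so that it breaks, and lower the lid gently, without slamming, until it is fully shut. Leave the drill, the bottle and the tape roll where they are.

Things in the scene. Friction and masses are not known exactly. Their poses are not given: they have to be found in the camera images.
- case: Dark grey plastic accessory case with a pale grey insert, fixed to the bench, 225 mm deep (its x, front wall at -x facing the robot) by 290 mm wide (its y) by 100 mm high, walls 6 mm. Origin: centre of its underside. Seen from the robot, the lid stay is in a narrow open strip along the right-hand (-y) side wall; the rest holds the long bay in front and a rack of bits behind it (rack top 24 mm below the rim).
- bay (a point): Centre of the floor of the long front bay, 50 mm above the bench and 50 mm below the rim; axes as the case's. The bay is 94 mm wide in x and 218 mm long in y. It is bounded by the case wall in front (-x) and at the left end (+y), by the rack behind (top 26 mm above the bay floor) and by a divider at the right end (same height as the rack).
- rotary_tool: Cordless rotary tool lying loose on the bench, about 0.42 kg: a black box-shaped body 120 mm long, 38 mm wide and 44 mm high with a tapered nose and chuck, 176 mm long in all. Origin: on its underside, mid-length of the tool (body from x = -88 to +32 mm, nose to +88 mm); x points along it to the nose, z up. Grip it across its body, about 25 mm behind the origin (x = -25 mm), where it balances. Either way round suits the bay.
- lid (a joint): Lid opening angle about the far (+x) rim of the case: 0 shut, about 1.33 at the start, held by the locked stay. The hinge is stiff: once the stay is broken the lid stays at whatever angle it is left, and needs to be pushed down (about 10 to 16 N straight down at its front edge while it stands high, 5 N or less below about 0.9).
- lid_hinge (a point): Middle of the lid's hinge line, on the far rim of the case; the point's axes turn with the lid: y along the hinge, -x towards the lid's front edge, z out of its outer face.
- lid_front (a point): Middle of the outer (upper when shut) front edge of the lid, 235 mm from the hinge and 14 mm above its underside; at the start it is the lid's highest part at about 0.33 m, and when shut it overhangs the front wall by 10 mm. The lid is 290 mm wide and 14 mm thick. It can be pushed down from above at this edge.
- stay_knee (a joint): Fold of the steel lid stay (two flat bars 5 mm thick, 16 mm high, about 86 and 113 mm between pivots, hinged at the knee): 0 is locked, with the knee bulging up about 13 mm past straight against its stop; about 0.27 is straight; it grows as the knee is pressed down and folds into the case, to about 1.8 with the lid shut. Once past about 0.5 the stay is broken and stays so.
- knee_pad (a point): Centre of the upper face of the flat steel thumb pad on the knee, 28 mm by 26 mm, on the lower bar; z points out of the pad, x along the bar upwards to the lid. At the start it is about 45 mm above the rim and clear of the lid from above. Pressing it straight down 25 to 40 mm breaks the stay: 3 to 5 N past straight, then up to about 10 N as it starts to draw the lid down.
- drill: Bystander: cordless drill lying on its side, 190 mm long. Leave alone. Origin at its underside.
- oil_bottle: Bystander: white plastic bottle, 52 mm across, 110 mm high. Leave alone. Origin at the centre of its underside.
- tape_roll: Bystander: paper tape roll lying flat, 90 mm across, 24 mm high. Leave alone. Origin at the centre of its underside.

How it is judged:
By the outcome, as a careful person would: the job done as asked, in the order asked, and still so for the second after the job is handed in, with the robot touching nothing.
It also fails if it takes over 72 s, if anything falls off the work surface, if the arm or the gripper's body presses on something with over 40 N, if the wrist force passes 120 N, or if a joint passes its speed limit or range.

## Working session

There is one attempt and no reset: what is moved stays moved. The work goes in short steps, Python scripts to look and compute and a shell command to move; the robot and the scene stay as the last step left them, time stands still between calls to the robot, and variables do not carry over. Pictures are saved under pics/ and viewed, about 8 in all and at most 12, crops included, and the job is handed in when it is done.

```bash
mkdir -p pics; ls
cat > h.py <<'E'
import numpy as np, cv2
from scipy.spatial.transform import Rotation as R
from plant import manip
def cam(n):
    m=manip.camera_model(n); K=np.array(m["camera_matrix"],float); Rm=cv2.Rodrigues(np.array(m["rvec"],float))[0]
    return K,Rm,np.array(m["tvec"],float).ravel()
def onplane(n,px,z):
    K,Rm,t=cam(n); d=Rm.T@np.linalg.solve(K,[px[0],px[1],1]); o=-Rm.T@t
    return o+d*(z-o[2])/d[2]
def proj(n,P):
    K,Rm,t=cam(n); q=(Rm@np.atleast_2d(P).T).T+t; q=q@K.T; return q[:,:2]/q[:,2:]
def tri(obs):
    A=[];b=[]
    for n,px in obs:
        K,Rm,t=cam(n); d=Rm.T@np.linalg.solve(K,[px[0],px[1],1]); d/=np.linalg.norm(d); o=-Rm.T@t
        M=np.eye(3)-np.outer(d,d); A.append(M); b.append(M@o)
    A=np.vstack(A);b=np.hstack(b); x=np.linalg.lstsq(A,b,rcond=None)[0]; return x,np.linalg.norm(A@x-b)
def rel(P):  # world point -> shift cm in tool axes
    s=manip.state(); q=s["tool_rot"]; r=R.from_quat([q[1],q[2],q[3],q[0]])
    return r.inv().apply(np.array(P)-s["tool_pos"])*100
def rot():
    q=manip.state()["tool_rot"]; return R.from_quat([q[1],q[2],q[3],q[0]]).as_matrix()
E
python3 - <<'E'
from h import *
for n in("side","top"):
    cv2.imwrite(f"pics/{n}0.png",manip.grab_frame(n))
    for t in ("case","bay","rotary_tool","lid_hinge","lid_front","knee_pad","drill","oil_bottle","tape_roll"):
        d=manip.tip_of(n,t)
        print(n,t,[(np.round(x["centre"],1).tolist(),round(float(x["p"]),2)) for x in d[:2]])
    d=manip.silhouettes(n,"rotary_tool")
    if d:
        m=d[0]["region"].astype(np.uint8); c=max(cv2.findContours(m,0,2)[0],key=cv2.contourArea); print(d[0]["p"],d[0]["rect"],cv2.minAreaRect(c))
    K,Rm,t=cam(n); print("cam at",-Rm.T@t)
s=manip.state(); print(s["time"],s["tool_pos"],s["contact_force"]); print(rot().round(3))
E
```

```text
pics
side case [([330.2, 302.0], 0.57)]
side bay [([301.7, 283.9], 0.61), ([295.1, 415.4], 0.38)]
side rotary_tool [([422.1, 430.4], 0.93)]
side lid_hinge [([367.6, 253.2], 0.88)]
side lid_front [([301.0, 288.3], 0.73), ([359.4, 168.9], 0.58)]
side knee_pad [([354.6, 290.8], 0.69)]
side drill [([250.1, 229.3], 0.89)]
side oil_bottle [([216.8, 305.4], 0.89)]
side tape_roll [([293.6, 418.2], 0.71)]
0.6 [325.0, 259.3, 77.9, 64.3] ((359.57489013671875, 286.15673828125), (15.932757377624512, 96.76016998291016), 49.53777313232422)
cam at [ 0.13858653 -0.56547232  0.73996963]
top case [([298.7, 209.0], 0.68), ([437.6, 224.3], 0.55)]
top bay [([289.3, 236.4], 0.81)]
top rotary_tool [([435.4, 225.9], 0.87)]
top lid_hinge [([297.0, 159.3], 0.65)]
top lid_front []
top knee_pad [([345.0, 209.0], 0.82)]
top drill [([162.1, 224.8], 0.96)]
top oil_bottle [([251.3, 298.5], 0.9), ([296.3, 161.4], 0.18)]
top tape_roll [([385.4, 297.1], 0.95)]
0.97 [423.7, 195.8, 35.1, 60.8] ((436.00006103515625, 226.5), (67.08203887939453, 17.441329956054688), 63.43495178222656)
cam at [0.32942572 0.05092955 1.32955939]
1.1 [0.27113449 0.5630838  0.25329397] [-0.00569772  0.66233536 -0.34219214]
[[ 0.434  0.901 -0.   ]
 [ 0.901 -0.434 -0.   ]
 [-0.     0.    -1.   ]]
```

View pics/side0.png

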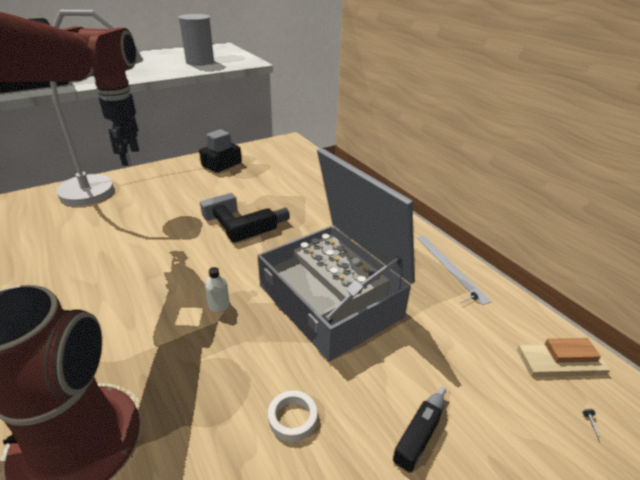

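View pics/top0.png

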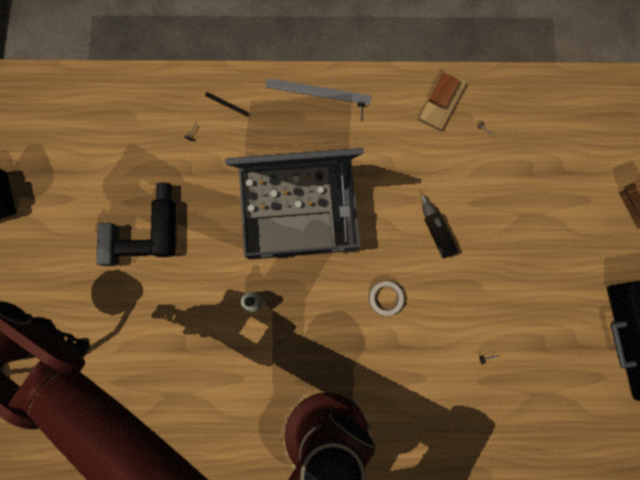

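Run:
```python
from h import *
np.set_printoptions(precision=4,suppress=True)
print("knee",tri([("side",(354.6,290.8)),("top",(345,209))]))
print("hinge",tri([("side",(367.6,253.2)),("top",(297,159.3))]), onplane("top",(297,159.3),.1),onplane("side",(367.6,253.2),.1))
print("bay",tri([("side",(301.7,283.9)),("top",(289.3,236.4))]),onplane("top",(289.3,236.4),.05),onplane("side",(301.7,283.9),.05))
print("tool",tri([("side",(422.1,430.4)),("top",(435.4,225.9))]),onplane("top",(435.4,225.9),0),onplane("side",(422.1,430.4),0))
for n,p in (("bottle",(251.3,298.5)),("tape",(385.4,297.1)),("drill",(162,225))): print(n,onplane("top",p,0))
d=manip.silhouettes("top","rotary_tool")[0]
m=d["region"]; v,u=np.nonzero(m); P=np.array([onplane("top",(a,b),.035)[:2] for a,b in zip(u,v)])
c=P.mean(0); w,V=np.linalg.eigh(np.cov((P-c).T)); a=V[:,1]; q=(P-c)@a; b=(P-c)@V[:,0]
print(c,a,np.degrees(np.arctan2(a[1],a[0])))
for lo in np.arange(q.min(),q.max(),.015):
    k=(q>=lo)&(q<lo+.015); print(round(lo,3),np.ptp(b[k]).round(3),b[k].mean().round(4))
```

```text
knee (array([ 0.5624, -0.0421,  0.1294]), np.float64(0.002268987824171978))
hinge (array([0.695 , 0.0797, 0.0963]), np.float64(0.008237417046786762)) [0.6992 0.0769 0.1   ] [0.6857 0.0774 0.1   ]
bay (array([0.5079, 0.0949, 0.0658]), np.float64(0.005740416457945518)) [0.5063 0.0971 0.05  ] [0.5205 0.1092 0.05  ]
tool (array([ 0.5417, -0.299 , -0.0002]), np.float64(0.0014814312044220638)) [ 0.5426 -0.2995  0.    ] [ 0.5406 -0.2986  0.    ]
bottle [0.3464 0.1988 0.    ]
tape [ 0.35   -0.1585  0.    ]
drill [0.544  0.4443 0.    ]
[ 0.5233 -0.2984] [-0.9176 -0.3976] -156.5744389363573
-0.103 0.012 0.0004
-0.088 0.018 0.0003
-0.073 0.023 0.0004
-0.058 0.033 0.0003
-0.043 0.043 0.0007
-0.028 0.045 -0.0001
-0.013 0.046 -0.0008
0.002 0.047 -0.0007
0.017 0.046 -0.0008
0.032 0.046 -0.0005
0.047 0.046 0.0005
0.062 0.046 0.0015
```

The side view shows the open case in the middle, the knee pad near (354,291), and the tool at about (420,430) with its nose pointing away from the robot. The top view agrees: tool at (436,226), case spanning x 240–358 and y 155–257 and yawed slightly, bottle at (251,299), tape roll at (385,297). Next I move above the tool, yawed for the grip.

```bash
python3 -m crank '[{"tx":-2.8,"ty":2.5,"wz":5.5,"jaw":1},{"tx":-5.6,"ty":5,"wz":11,"jaw":1},{"tx":-8.5,"ty":7.5,"wz":16.5,"jaw":1},{"tx":-11.3,"ty":10,"wz":22,"jaw":1},{"tx":-14.1,"ty":12.5,"wz":27.5,"jaw":1},{"tx":-17,"ty":15,"wz":33,"jaw":1},{"tx":-19.8,"ty":17.5,"wz":38.5,"jaw":1},{"tx":-22.6,"ty":20,"wz":44,"jaw":1}]'
python3 -m crank '[{"tx":-0.3,"ty":3.8,"wz":5.5,"jaw":1},{"tx":-0.6,"ty":7.6,"wz":11,"jaw":1},{"tx":-0.9,"ty":11.3,"wz":16.5,"jaw":1},{"tx":-1.2,"ty":15.1,"wz":22,"jaw":1},{"tx":-1.4,"ty":18.9,"wz":27.5,"jaw":1},{"tx":-1.7,"ty":22.6,"wz":33,"jaw":1},{"tx":-2,"ty":26.4,"wz":38.5,"jaw":1},{"tx":-2.3,"ty":30.1,"wz":44,"jaw":1}]'
python3 -m crank '[{"tx":2.4,"ty":2.9,"wz":5.5,"jaw":1},{"tx":4.8,"ty":5.8,"wz":11,"jaw":1},{"tx":7.2,"ty":8.7,"wz":16.5,"jaw":1},{"tx":9.6,"ty":11.6,"wz":22,"jaw":1},{"tx":12,"ty":14.5,"wz":27.5,"jaw":1},{"tx":14.5,"ty":17.5,"wz":33,"jaw":1},{"tx":17,"ty":20.4,"wz":38.5,"jaw":1},{"tx":19.3,"ty":23.3,"wz":43,"jaw":1}]'
python3 - <<'E'
from h import *
np.set_printoptions(precision=4,suppress=True)
cv2.imwrite("pics/w1.png",manip.grab_frame("wrist"))
s=manip.state();print(s["time"],s["tool_pos"],s["joint_pos"]);print(rot())
d=manip.silhouettes("wrist","rotary_tool")
print([(x["p"],x["rect"]) for x in d]); m=d[0]["region"]
o=manip.tip_of("wrist","rotary_tool");print(o[:2])
for x in o[:1]: print(onplane("wrist",x["centre"],0))
v,u=np.nonzero(m); P=np.array([onplane("wrist",(a,b),.04)[:2] for a,b in zip(u[::5],v[::5])])
c=P.mean(0); w,V=np.linalg.eigh(np.cov((P-c).T)); a=V[:,1]*np.sign(V[0,1]); q=(P-c)@a; b=(P-c)@[-a[1],a[0]]
print(c,np.degrees(np.arctan2(a[1],a[0])), c+a*(q.max()+q.min())/2,np.ptp(q))
for lo in np.arange(q.min(),q.max(),.02):
    k=(q>=lo)&(q<lo+.02); print(round(lo,3),b[k].min().round(4),b[k].max().round(4))
E
```

```text
1.2 [0.2712 0.5631 0.2533] [ 1.003   0.0527  1.6129 -0.      1.476  -0.119 ]
[[ 0.4339  0.901   0.    ]
 [ 0.901  -0.4339  0.    ]
 [ 0.      0.     -1.    ]]
[]schema error: expected keys tx, ty, tz, wx, wy, wz, jaw
schema error: expected keys tx, ty, tz, wx, wy, wz, jaw
schema error: expected keys tx, ty, tz, wx, wy, wz, jaw
Traceback (most recent call last):
IndexError: list index out of range
```

All keys are required in every row, so I'm retyping the rows in full.

```bash
python3 -m crank '[{"tx":-5.6,"ty":5,"tz":0,"wx":0,"wy":0,"wz":11,"jaw":1},{"tx":-5.6,"ty":5,"tz":0,"wx":0,"wy":0,"wz":11,"jaw":1},{"tx":-11.3,"ty":10,"tz":0,"wx":0,"wy":0,"wz":22,"jaw":1},{"tx":-11.3,"ty":10,"tz":0,"wx":0,"wy":0,"wz":22,"jaw":1},{"tx":-17,"ty":15,"tz":0,"wx":0,"wy":0,"wz":33,"jaw":1},{"tx":-17,"ty":15,"tz":0,"wx":0,"wy":0,"wz":33,"jaw":1},{"tx":-22.6,"ty":20,"tz":0,"wx":0,"wy":0,"wz":44,"jaw":1},{"tx":-22.6,"ty":20,"tz":0,"wx":0,"wy":0,"wz":44,"jaw":1}]'
python3 -m crank '[{"tx":-0.6,"ty":7.6,"tz":0,"wx":0,"wy":0,"wz":11,"jaw":1},{"tx":-0.6,"ty":7.6,"tz":0,"wx":0,"wy":0,"wz":11,"jaw":1},{"tx":-1.2,"ty":15.1,"tz":0,"wx":0,"wy":0,"wz":22,"jaw":1},{"tx":-1.2,"ty":15.1,"tz":0,"wx":0,"wy":0,"wz":22,"jaw":1},{"tx":-1.7,"ty":22.6,"tz":0,"wx":0,"wy":0,"wz":33,"jaw":1},{"tx":-1.7,"ty":22.6,"tz":0,"wx":0,"wy":0,"wz":33,"jaw":1},{"tx":-2.3,"ty":30.1,"tz":0,"wx":0,"wy":0,"wz":44,"jaw":1},{"tx":-2.3,"ty":30.1,"tz":0,"wx":0,"wy":0,"wz":44,"jaw":1}]'
python3 -m crank '[{"tx":4.8,"ty":5.8,"tz":0,"wx":0,"wy":0,"wz":11,"jaw":1},{"tx":4.8,"ty":5.8,"tz":0,"wx":0,"wy":0,"wz":11,"jaw":1},{"tx":9.6,"ty":11.6,"tz":0,"wx":0,"wy":0,"wz":22,"jaw":1},{"tx":9.6,"ty":11.6,"tz":0,"wx":0,"wy":0,"wz":22,"jaw":1},{"tx":14.5,"ty":17.5,"tz":0,"wx":0,"wy":0,"wz":33,"jaw":1},{"tx":14.5,"ty":17.5,"tz":0,"wx":0,"wy":0,"wz":33,"jaw":1},{"tx":19.3,"ty":23.3,"tz":0,"wx":0,"wy":0,"wz":43,"jaw":1},{"tx":19.3,"ty":23.3,"tz":0,"wx":0,"wy":0,"wz":43,"jaw":1}]'
cat > seetool.py <<'E'
from h import *
np.set_printoptions(precision=4,suppress=True)
import sys
cv2.imwrite(f"pics/{sys.argv[1]}.png",manip.grab_frame("wrist"))
s=manip.state();print(s["time"],s["tool_pos"],s["joint_pos"]);print(rot())
d=manip.silhouettes("wrist","rotary_tool")
print([(x["p"],x["rect"]) for x in d]); m=d[0]["region"]
o=manip.tip_of("wrist","rotary_tool");print(o[:2])
for x in o[:1]: print(onplane("wrist",x["centre"],0))
v,u=np.nonzero(m); P=np.array([onplane("wrist",(a,b),.04)[:2] for a,b in zip(u[::5],v[::5])])
c=P.mean(0); w,V=np.linalg.eigh(np.cov((P-c).T)); a=V[:,1]*np.sign(V[0,1]); q=(P-c)@a; b=(P-c)@[-a[1],a[0]]
print(c,np.degrees(np.arctan2(a[1],a[0])), c+a*(q.max()+q.min())/2,np.ptp(q))
for lo in np.arange(q.min(),q.max(),.02):
    k=(q>=lo)&(q<lo+.02); print(round(lo,3),b[k].min().round(4),b[k].max().round(4))
E
python3 seetool.py w1
```

```text
time: 1.92
tool_pos: [0.3535, 0.2706, 0.2535]
tool_rot: [0.0, 0.985, 0.174, 0.0]
contact_force: [-0.3, -0.4, 1.0]
gripper_width: 0.999
time: 2.58
tool_pos: [0.4363, -0.0201, 0.2537]
tool_rot: [0.0, 0.978, -0.208, 0.001]
contact_force: [0.8, -0.2, 0.3]
gripper_width: 1.001
time: 3.25
tool_pos: [0.5193, -0.3113, 0.2533]
tool_rot: [0.0, 0.834, -0.552, 0.0]
contact_force: [1.1, 0.8, -0.0]
gripper_width: 1.003
3.3 [ 0.5198 -0.316   0.2527] [-0.6671  0.0125  1.655  -0.003   1.4712  0.5065]
[[ 0.387  -0.9221  0.0005]
 [-0.9221 -0.387  -0.0041]
 [ 0.004   0.0012 -1.    ]]
[(0.96, [288.3, 80.1, 42.3, 194.5])]
[{'centre': [310.6, 175.4], 'p': 0.8}]
[ 0.5451 -0.2941  0.    ]
[ 0.5365 -0.2968] 23.423740957305515 [ 0.5408 -0.2949] 0.17325613308531404
-0.082 -0.0185 0.0184
-0.062 -0.0185 0.0188
-0.042 -0.0183 0.0191
-0.022 -0.0182 0.0189
-0.002 -0.0181 0.0189
0.018 -0.0189 0.0188
0.038 -0.0161 0.0155
0.058 -0.0143 0.0134
0.078 -0.0058 0.0053
```

```bash
python3 -m crank '[{"tx":0,"ty":0,"tz":0,"wx":0,"wy":0,"wz":0,"jaw":1},{"tx":0,"ty":0,"tz":0,"wx":0,"wy":0,"wz":0,"jaw":1}]'
python3 -c "
from h import *
r=rot();print(rel([.5179,-.3048,.028]),np.degrees(np.arctan2(r[1,0],r[0,0])),manip.tips_ahead)"
```

```text
time: 3.57
tool_pos: [0.519, -0.3076, 0.2533]
tool_rot: [-0.0, 0.836, -0.549, -0.0]
contact_force: [-0.9, 1.4, 0.3]
gripper_width: 0.996
[-2.92608476e-01 -1.00226625e-02  2.25305836e+01] -66.64792704441653 0.022
```

View pics/w1.png

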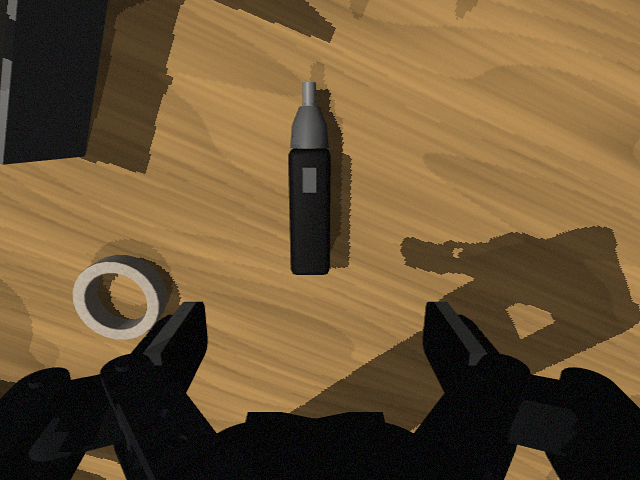

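The picture shows the tool upright at about (310,180), squarely between the fingers. That picture was taken before the arm had fully settled, so I'll go halfway down and re-measure.

```bash
python3 -m crank '[{"tx":-0.3,"ty":0,"tz":4,"wx":0,"wy":0,"wz":0,"jaw":1},{"tx":-0.3,"ty":0,"tz":8,"wx":0,"wy":0,"wz":0,"jaw":1},{"tx":-0.3,"ty":0,"tz":10,"wx":0,"wy":0,"wz":0,"jaw":1},{"tx":-0.3,"ty":0,"tz":10,"wx":0,"wy":0,"wz":0,"jaw":1},{"tx":-0.3,"ty":0,"tz":10,"wx":0,"wy":0,"wz":0,"jaw":1},{"tx":-0.3,"ty":0,"tz":10,"wx":0,"wy":0,"wz":0,"jaw":1}]'
python3 seetool.py w2
```

```text
time: 4.07
tool_pos: [0.519, -0.3058, 0.1558]
tool_rot: [0.0, 0.836, -0.549, 0.002]
contact_force: [0.8, -0.1, 0.7]
gripper_width: 0.998
4.1167 [ 0.5194 -0.3063  0.1566] [-0.6563  0.0756  1.7549  0.      1.306   0.5073]
[[ 0.3961 -0.9182  0.0041]
 [-0.9182 -0.3961 -0.0031]
 [ 0.0045 -0.0025 -1.    ]]
[(0.68, [286.5, 66.0, 57.7, 261.2]), (0.6, [3.2, 0.0, 24.6, 166.1])]
[{'centre': [315.2, 197.8], 'p': 0.65}]
[ 0.5421 -0.2974  0.    ]
[ 0.5385 -0.2981] 23.09376897226515 [ 0.5411 -0.297 ] 0.17391845861900207
-0.084 -0.0187 0.018
-0.064 -0.0189 0.0183
-0.044 -0.0193 0.0188
-0.024 -0.0187 0.0189
-0.004 -0.019 0.0188
0.016 -0.019 0.0183
0.036 -0.0161 0.0162
0.056 -0.0138 0.014
0.076 -0.0056 0.0053
```

```bash
python3 -m crank '[{"tx":0,"ty":0.1,"tz":4,"wx":0,"wy":0,"wz":0,"jaw":1},{"tx":0,"ty":0.1,"tz":8,"wx":0,"wy":0,"wz":0,"jaw":1},{"tx":0,"ty":0.1,"tz":11,"wx":0,"wy":0,"wz":0,"jaw":1},{"tx":0,"ty":0.1,"tz":12.7,"wx":0,"wy":0,"wz":0,"jaw":1},{"tx":0,"ty":0.1,"tz":12.7,"wx":0,"wy":0,"wz":0,"jaw":1},{"tx":0,"ty":0.1,"tz":12.7,"wx":0,"wy":0,"wz":0,"jaw":-1},{"tx":0,"ty":0.1,"tz":12.7,"wx":0,"wy":0,"wz":0,"jaw":-1},{"tx":0,"ty":0.1,"tz":12.7,"wx":0,"wy":0,"wz":0,"jaw":-1}]'
python3 -m crank '[{"tx":0,"ty":0,"tz":0,"wx":0,"wy":0,"wz":0,"jaw":-1},{"tx":0,"ty":0,"tz":0,"wx":0,"wy":0,"wz":0,"jaw":-1},{"tx":0,"ty":0,"tz":0,"wx":0,"wy":0,"wz":0,"jaw":-1},{"tx":0,"ty":0,"tz":0,"wx":0,"wy":0,"wz":0,"jaw":-1},{"tx":0,"ty":0,"tz":0,"wx":0,"wy":0,"wz":0,"jaw":-1},{"tx":0,"ty":0,"tz":0,"wx":0,"wy":0,"wz":0,"jaw":-1}]'
```

```text
time: 4.88
tool_pos: [0.5188, -0.3076, 0.0294]
tool_rot: [0.0, 0.835, -0.55, 0.003]
contact_force: [-0.5, -0.1, -0.6]
gripper_width: 0.608
time: 5.38
tool_pos: [0.5186, -0.3074, 0.0291]
tool_rot: [0.0, 0.835, -0.55, 0.002]
contact_force: [0.1, 0.7, 6.4]
gripper_width: 0.439
```

```bash
python3 -m crank '[{"tx":0,"ty":0,"tz":-2,"wx":0,"wy":0,"wz":0,"jaw":-1},{"tx":0,"ty":0,"tz":-5,"wx":0,"wy":0,"wz":0,"jaw":-1},{"tx":0,"ty":0,"tz":-9,"wx":0,"wy":0,"wz":0,"jaw":-1},{"tx":0,"ty":0,"tz":-13,"wx":0,"wy":0,"wz":0,"jaw":-1},{"tx":0,"ty":0,"tz":-17,"wx":0,"wy":0,"wz":0,"jaw":-1},{"tx":0,"ty":0,"tz":-20,"wx":0,"wy":0,"wz":0,"jaw":-1},{"tx":0,"ty":0,"tz":-22,"wx":0,"wy":0,"wz":0,"jaw":-1},{"tx":0,"ty":0,"tz":-22,"wx":0,"wy":0,"wz":0,"jaw":-1}]'
python3 - <<'E'
from h import *
f=manip.grab_frame("top"); manip.grab_frame("side")
cv2.imwrite("pics/c1.png",cv2.resize(f[140:270,220:375],None,fx=5,fy=4.6*1,interpolation=cv2.INTER_CUBIC))
for n in("top","side"):
    for t in ("bay","lid_hinge","knee_pad","lid_front","case"): print(n,t,[(np.round(x["centre"],1).tolist(),round(float(x["p"]),2)) for x in manip.tip_of(n,t)[:2]])
# predicted rim corners for yaw guess
c=np.array([.585,.069]);
for yaw in(.05,.07,.09):
    cs,sn=np.cos(yaw),np.sin(yaw); M=np.array([[cs,-sn],[sn,cs]])
    for z in(.1,):
        P=[np.r_[c+M@[a,b],z] for a,b in((-.1125,.145),(-.1125,-.145),(.1125,-.145),(.1125,.145))]
        print(yaw,proj("top",P).round(1).tolist(),proj("side",P).round(1).tolist())
E
```

```text
time: 6.05
tool_pos: [0.5189, -0.3076, 0.2529]
tool_rot: [0.0, 0.835, -0.55, 0.005]
contact_force: [0.6, -0.5, -3.6]
gripper_width: 0.438
top bay [([286.7, 235.2], 0.81)]
top lid_hinge [([297.1, 161.5], 0.78)]
top knee_pad [([347.5, 209.6], 0.56)]
top lid_front [([294.3, 149.8], 0.62)]
top case [([301.4, 209.2], 0.94)]
side bay [([303.7, 287.3], 0.81)]
side lid_hinge [([368.2, 253.9], 0.95)]
side knee_pad [([357.8, 290.8], 0.61)]
side lid_front []
side case [([332.0, 299.2], 0.85)]
0.05 [[243.9, 249.8], [359.8, 244.2], [354.2, 157.5], [241.3, 162.6]] [[261.4, 252.2], [331.6, 327.8], [414.6, 286.1], [336.8, 224.2]]
0.07 [[244.9, 250.9], [360.6, 243.0], [353.2, 156.4], [240.5, 163.7]] [[260.8, 253.1], [333.4, 327.9], [414.8, 285.0], [335.4, 224.2]]
0.09 [[245.9, 252.0], [361.4, 241.8], [352.3, 155.4], [239.7, 164.9]] [[260.2, 254.0], [335.3, 327.9], [415.0, 284.0], [334.0, 224.1]]
```

View pics/c1.png

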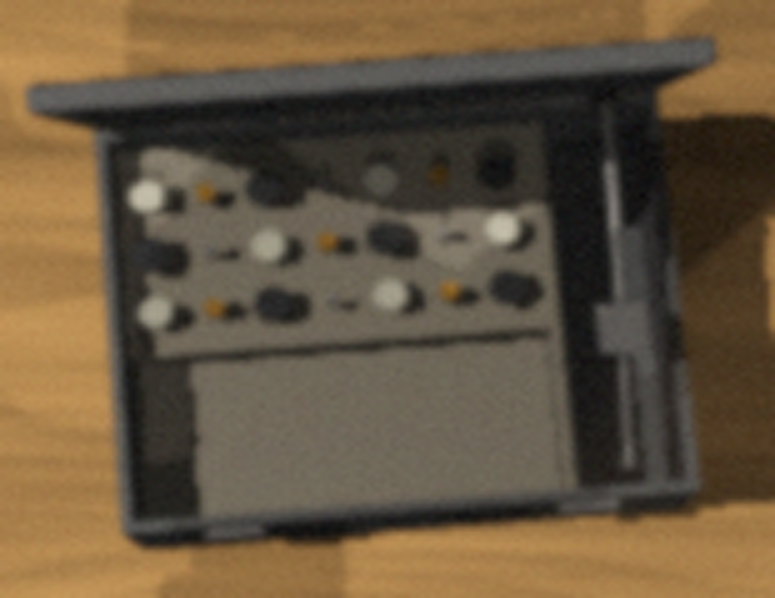

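The enlarged top view shows the rim's front corners at about (245,255) and (359,248) in full-image pixels. The empty bay lies in front, the rack behind it, and the knee pad is at (344,211). I'll fit the case pose.

Run:
```python
from h import *
from scipy.optimize import least_squares
th=1.33
obs=[("top",(-.1125,.145,.1),(245.4,254.8)),("top",(-.1125,-.145,.1),(359.3,247.7)),("side",(0,0,0),(331.5,299.8)),("top",(0,0,0),(301,209.2)),
("top",(.1125,0,.1),(297.1,161)),("side",(.1125,0,.1),(368.1,253.7)),("top",(-.0595,.03,.05),(287.5,235.6)),("side",(-.0595,.03,.05),(303,286)),
]
def f(p,raw=False):
    x,y,w=p;M=np.array([[np.cos(w),-np.sin(w),0],[np.sin(w),np.cos(w),0],[0,0,1]])
    r=np.array([proj(n,M@np.array(q)+[x,y,0])[0]-u for n,q,u in obs])
    return r if raw else r.ravel()
s=least_squares(f,[.58,.07,.065],loss="soft_l1");print(s.x);print(f(s.x,True).round(1))
p=s.x;c=p[:2];w=p[2];M=np.array([[np.cos(w),-np.sin(w)],[np.sin(w),np.cos(w)]])
print("bay",c+M@[-.0595,.03],"hinge",c+M@[.1125,0])
print("knee",tri([("side",(356,290.8)),("top",(345,210))]))
P=[np.r_[c+M@[a,b],.1] for a,b in((-.1125,.145),(-.1125,-.145),(.1125,-.145),(-.1065,.139),(-.1065,-.139))]
f0=cv2.imread("pics/side0.png"); 
f1=cv2.resize(f0[210:360,240:440],None,fx=4,fy=4,interpolation=cv2.INTER_CUBIC)
for q in proj("side",P): cv2.drawMarker(f1,tuple(((q-[240,210]+.5)*4).astype(int).tolist()),(0,0,255),0,16)
cv2.imwrite("pics/s1.png",f1)
```

```text
[0.5774596  0.07028449 0.05846042]
[[-1.6 -1.5]
 [ 0.4 -1. ]
 [-1.6  0.9]
 [-1.1  3.9]
 [-0.1  1.9]
 [ 1.  -0.9]
 [ 2.  -3. ]
 [-0.3  1.6]]
bay [0.51630843 0.09675682] hinge [0.68976741 0.07685754]
knee (array([ 0.56205067, -0.0432645 ,  0.12984387]), np.float64(0.0012826619760154306))
```

View pics/s1.png

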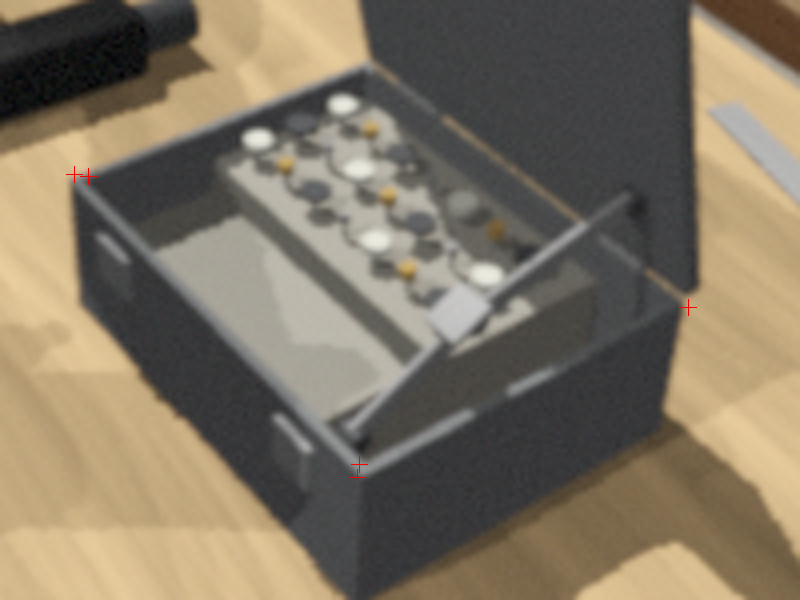

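The fitted corner marks land on the case rim within about 2–3 mm, so bay and knee are located. I'll carry the tool over the bay, turning its nose to +y.

```bash
python3 -m crank '[{"tx":-3,"ty":0,"tz":0,"wx":0,"wy":0,"wz":-12.5,"jaw":-1},{"tx":-3,"ty":0,"tz":0,"wx":0,"wy":0,"wz":-12.5,"jaw":-1},{"tx":-6.5,"ty":-0.1,"tz":0,"wx":0,"wy":0,"wz":-25,"jaw":-1},{"tx":-6.5,"ty":-0.1,"tz":0,"wx":0,"wy":0,"wz":-25,"jaw":-1},{"tx":-9.7,"ty":-0.2,"tz":0,"wx":0,"wy":0,"wz":-37.5,"jaw":-1},{"tx":-9.7,"ty":-0.2,"tz":0,"wx":0,"wy":0,"wz":-37.5,"jaw":-1},{"tx":-13,"ty":-0.3,"tz":0,"wx":0,"wy":0,"wz":-50,"jaw":-1},{"tx":-13,"ty":-0.3,"tz":0,"wx":0,"wy":0,"wz":-50,"jaw":-1}]'
python3 -m crank '[{"tx":-0.4,"ty":-3.3,"tz":0,"wx":0,"wy":0,"wz":-3,"jaw":-1},{"tx":-0.8,"ty":-6.6,"tz":0,"wx":0,"wy":0,"wz":-6,"jaw":-1},{"tx":-1.2,"ty":-10,"tz":0,"wx":0,"wy":0,"wz":-9,"jaw":-1},{"tx":-1.6,"ty":-13.3,"tz":0,"wx":0,"wy":0,"wz":-12,"jaw":-1},{"tx":-2,"ty":-16.6,"tz":0,"wx":0,"wy":0,"wz":-15,"jaw":-1},{"tx":-2.4,"ty":-20,"tz":0,"wx":0,"wy":0,"wz":-18,"jaw":-1},{"tx":-2.8,"ty":-23.3,"tz":0,"wx":0,"wy":0,"wz":-20.3,"jaw":-1},{"tx":-3.1,"ty":-26.2,"tz":0,"wx":0,"wy":0,"wz":-20.3,"jaw":-1}]'
python3 -m crank '[{"tx":0,"ty":0,"tz":0,"wx":0,"wy":0,"wz":0,"jaw":-1},{"tx":0,"ty":0,"tz":0,"wx":0,"wy":0,"wz":0,"jaw":-1},{"tx":0,"ty":0,"tz":0,"wx":0,"wy":0,"wz":0,"jaw":-1},{"tx":0,"ty":0,"tz":0,"wx":0,"wy":0,"wz":0,"jaw":-1}]'
python3 - <<'E'
from h import *
r=rot();print(r.round(3),rel([.5155,.0725,.081]),np.degrees(np.arctan2(r[1,0],r[0,0])))
f=manip.grab_frame("wrist")
w=.062;M=np.array([[np.cos(w),-np.sin(w)],[np.sin(w),np.cos(w)]]);c=np.array([.575,.0705])
for a,b,z,col in [(-.1065,.139,.1,0),(-.1065,-.079,.1,0),(-.1125,.145,.1,0),(-.0125,-.079,.076,1),(-.0125,.139,.076,1)]:
    q=proj("wrist",np.r_[c+M@[a,b],z])[0]; cv2.drawMarker(f,(int(q[0]),int(q[1])),((0,0,255),(0,255,0))[col],0,16,2)
cv2.imwrite("pics/w3.png",f)
for t in("bay","knee_pad"): print(t,manip.tip_of("wrist",t)[:2])
E
```

```text
time: 7.32
tool_pos: [0.4669, -0.1822, 0.2456]
tool_rot: [-0.001, 0.99, -0.142, -0.001]
contact_force: [0.8, 0.6, -3.4]
gripper_width: 0.436
time: 7.98
tool_pos: [0.514, 0.0764, 0.2466]
tool_rot: [-0.0, 0.999, 0.032, 0.0]
contact_force: [1.3, 0.3, -4.3]
gripper_width: 0.439
time: 8.32
tool_pos: [0.514, 0.0734, 0.2463]
tool_rot: [0.0, 1.0, 0.031, 0.0]
contact_force: [0.0, 0.0, -4.9]
gripper_width: 0.437
[[ 0.998  0.061  0.   ]
 [ 0.061 -0.998 -0.   ]
 [ 0.     0.    -1.   ]] [ 0.14677865  0.09562714 16.53173165] 3.519487067170097
bay []
knee_pad [{'centre': [364.0, 403.3], 'p': 0.67}]
```

View pics/w3.png

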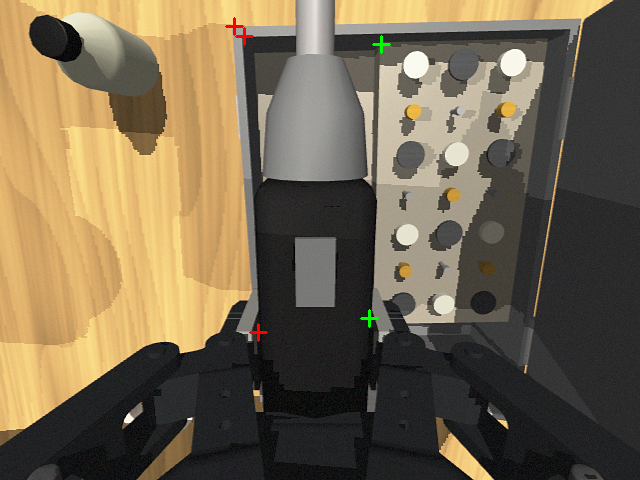

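The predicted rim and rack corners (red near (235,27), green near (381,44)) match the picture, and the tool hangs centred over the bay. I'll lower it in stages.

```bash
python3 -m crank '[{"tx":0.1,"ty":0.1,"tz":3,"wx":0,"wy":0,"wz":0,"jaw":-1},{"tx":0.1,"ty":0.1,"tz":6,"wx":0,"wy":0,"wz":0,"jaw":-1},{"tx":0.1,"ty":0.1,"tz":9,"wx":0,"wy":0,"wz":0,"jaw":-1},{"tx":0.1,"ty":0.1,"tz":11,"wx":0,"wy":0,"wz":0,"jaw":-1},{"tx":0.1,"ty":0.1,"tz":12.5,"wx":0,"wy":0,"wz":0,"jaw":-1},{"tx":0.1,"ty":0.1,"tz":14,"wx":0,"wy":0,"wz":0,"jaw":-1},{"tx":0.1,"ty":0.1,"tz":15,"wx":0,"wy":0,"wz":0,"jaw":-1},{"tx":0.1,"ty":0.1,"tz":15.2,"wx":0,"wy":0,"wz":0,"jaw":-1}]'
python3 -m crank '[{"tx":0,"ty":0,"tz":0.4,"wx":0,"wy":0,"wz":0,"jaw":-1},{"tx":0,"ty":0,"tz":0.8,"wx":0,"wy":0,"wz":0,"jaw":-1},{"tx":0,"ty":0,"tz":1.2,"wx":0,"wy":0,"wz":0,"jaw":-1},{"tx":0,"ty":0,"tz":1.2,"wx":0,"wy":0,"wz":0,"jaw":-1},{"tx":0,"ty":0,"tz":1.2,"wx":0,"wy":0,"wz":0,"jaw":-1}]'
```

```text
time: 9.13
tool_pos: [0.5136, 0.0727, 0.0921]
tool_rot: [-0.0, 1.0, 0.031, -0.002]
contact_force: [-1.0, -0.5, -4.2]
gripper_width: 0.434
time: 9.55
tool_pos: [0.5153, 0.0733, 0.0826]
tool_rot: [0.0, 1.0, 0.031, 0.0]
contact_force: [0.2, 0.4, -3.8]
gripper_width: 0.438
```

```bash
python3 -m crank '[{"tx":0,"ty":0,"tz":0.2,"wx":0,"wy":0,"wz":0,"jaw":-1},{"tx":0,"ty":0,"tz":0.4,"wx":0,"wy":0,"wz":0,"jaw":-1},{"tx":0,"ty":0,"tz":0.4,"wx":0,"wy":0,"wz":0,"jaw":-1},{"tx":0,"ty":0,"tz":0.4,"wx":0,"wy":0,"wz":0,"jaw":-1}]'
python3 -m crank '[{"tx":0,"ty":0,"tz":0.4,"wx":0,"wy":0,"wz":0,"jaw":0.15},{"tx":0,"ty":0,"tz":0,"wx":0,"wy":0,"wz":0,"jaw":0.15},{"tx":0,"ty":0,"tz":0,"wx":0,"wy":0,"wz":0,"jaw":0.15},{"tx":0,"ty":0,"tz":0,"wx":0,"wy":0,"wz":0,"jaw":0.15},{"tx":0,"ty":0,"tz":0,"wx":0,"wy":0,"wz":0,"jaw":0.15}]'
```

```text
time: 9.88
tool_pos: [0.5157, 0.0733, 0.0791]
tool_rot: [-0.0, 1.0, 0.031, 0.001]
contact_force: [-0.6, -0.5, 0.6]
gripper_width: 0.433
time: 10.3
tool_pos: [0.5148, 0.0733, 0.0781]
tool_rot: [0.0, 1.0, 0.031, -0.0]
contact_force: [-0.8, 1.1, -0.6]
gripper_width: 0.574
```

```bash
python3 -m crank '[{"tx":0,"ty":0,"tz":-1,"wx":0,"wy":0,"wz":0,"jaw":0.15},{"tx":0,"ty":0,"tz":-3,"wx":0,"wy":0,"wz":0,"jaw":0.15},{"tx":0,"ty":0,"tz":-6,"wx":0,"wy":0,"wz":0,"jaw":0.15},{"tx":0,"ty":0,"tz":-10,"wx":0,"wy":0,"wz":0,"jaw":-1},{"tx":0,"ty":0,"tz":-14,"wx":0,"wy":0,"wz":0,"jaw":-1},{"tx":0,"ty":0,"tz":-17,"wx":0,"wy":0,"wz":0,"jaw":-1}]'
python3 -m crank '[{"tx":0.3,"ty":3.5,"tz":0,"wx":0,"wy":0,"wz":0,"jaw":-1},{"tx":0.6,"ty":7,"tz":0,"wx":0,"wy":0,"wz":0,"jaw":-1},{"tx":0.9,"ty":10.5,"tz":0,"wx":0,"wy":0,"wz":0,"jaw":-1},{"tx":1.2,"ty":14,"tz":0,"wx":0,"wy":0,"wz":0,"jaw":-1},{"tx":1.4,"ty":16.4,"tz":0,"wx":0,"wy":0,"wz":0,"jaw":-1},{"tx":1.4,"ty":16.4,"tz":0,"wx":0,"wy":0,"wz":0,"jaw":-1},{"tx":1.4,"ty":16.4,"tz":0,"wx":0,"wy":0,"wz":0,"jaw":-1},{"tx":1.4,"ty":16.4,"tz":0,"wx":0,"wy":0,"wz":0,"jaw":-1}]'
python3 - <<'E'
from h import *
f=manip.grab_frame("wrist"); s=manip.state(); print(s["tool_pos"],s["contact_force"])
cv2.imwrite("pics/w4.png",f)
o=manip.tip_of("wrist","knee_pad"); print(o)
for n in("top","side"): manip.grab_frame(n); print(n,manip.tip_of(n,"knee_pad"))
if o:
    for z in(.13,.138,.145): print(z,onplane("wrist",o[0]["centre"],z),onplane("top",(344.2,211.3),z),onplane("side",(354.5,288),z))
t=manip.tip_of("wrist","rotary_tool");print([onplane("wrist",x["centre"],.05) for x in t[:1]])
E
```

```text
time: 10.8
tool_pos: [0.5155, 0.0733, 0.2526]
tool_rot: [0.0, 1.0, 0.031, 0.002]
contact_force: [1.7, -0.5, -0.2]
gripper_width: 0.155
time: 11.47
tool_pos: [0.5391, -0.0891, 0.2485]
tool_rot: [-0.0, 1.0, 0.031, -0.0]
contact_force: [0.1, 1.2, -0.2]
gripper_width: 0.002
[ 0.53909908 -0.0886501   0.24845691] [-0.36681438  0.19810642  0.15327502]
[{'centre': [346.8, 174.9], 'p': 0.55}]
top [{'centre': [346.3, 211.8], 'p': 0.45}]
side [{'centre': [354.9, 289.1], 'p': 0.56}]
0.13 [ 0.55727073 -0.04163656  0.13      ] [ 0.55793392 -0.04080787  0.13      ] [ 0.56512195 -0.03507845  0.13      ]
0.138 [ 0.55652703 -0.0408183   0.138     ] [ 0.55640997 -0.04019606  0.138     ] [ 0.55952776 -0.04203479  0.138     ]
0.145 [ 0.5558763  -0.04010232  0.145     ] [ 0.55507652 -0.03966073  0.145     ] [ 0.55463285 -0.04812158  0.145     ]
[]
```

View pics/w4.png

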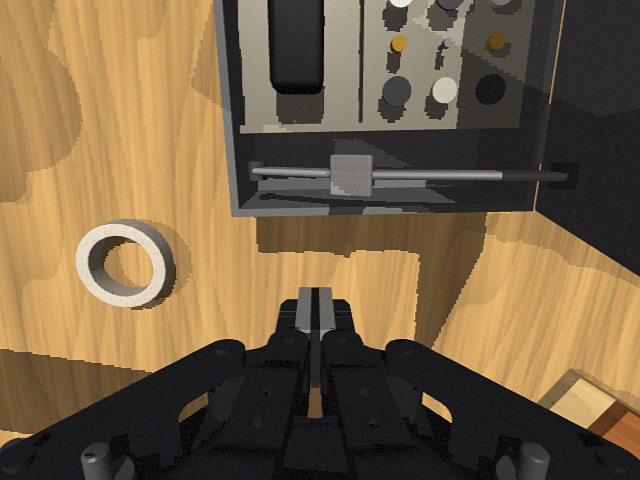

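The tool lies straight in the bay (body end at (297,90)), the fingers are empty and shut, and the knee pad is at about (351,175), which is world (0.556, -0.041, ~0.14). I'll move over the pad and press.

```bash
python3 -m crank '[{"tx":1,"ty":-2.3,"tz":0,"wx":0,"wy":0,"wz":0,"jaw":-1},{"tx":2,"ty":-4.7,"tz":0,"wx":0,"wy":0,"wz":0,"jaw":-1},{"tx":2,"ty":-4.7,"tz":2,"wx":0,"wy":0,"wz":0,"jaw":-1},{"tx":2,"ty":-4.7,"tz":4,"wx":0,"wy":0,"wz":0,"jaw":-1},{"tx":2,"ty":-4.7,"tz":6,"wx":0,"wy":0,"wz":0,"jaw":-1},{"tx":2,"ty":-4.7,"tz":7,"wx":0,"wy":0,"wz":0,"jaw":-1},{"tx":2,"ty":-4.7,"tz":7,"wx":0,"wy":0,"wz":0,"jaw":-1}]'
python3 -m crank '[{"tx":0,"ty":0,"tz":0.4,"wx":0,"wy":0,"wz":0,"jaw":-1},{"tx":0,"ty":0,"tz":0.8,"wx":0,"wy":0,"wz":0,"jaw":-1},{"tx":0,"ty":0,"tz":1.2,"wx":0,"wy":0,"wz":0,"jaw":-1},{"tx":0,"ty":0,"tz":1.6,"wx":0,"wy":0,"wz":0,"jaw":-1},{"tx":0,"ty":0,"tz":1.8,"wx":0,"wy":0,"wz":0,"jaw":-1}]'
python3 -m crank '[{"tx":0,"ty":0,"tz":0.3,"wx":0,"wy":0,"wz":0,"jaw":-1},{"tx":0,"ty":0,"tz":0.6,"wx":0,"wy":0,"wz":0,"jaw":-1},{"tx":0,"ty":0,"tz":0.9,"wx":0,"wy":0,"wz":0,"jaw":-1},{"tx":0,"ty":0,"tz":1,"wx":0,"wy":0,"wz":0,"jaw":-1},{"tx":0,"ty":0,"tz":1,"wx":0,"wy":0,"wz":0,"jaw":-1}]'
```

```text
time: 12.4
tool_pos: [0.5545, -0.0407, 0.175]
tool_rot: [-0.001, 0.999, 0.032, -0.003]
contact_force: [-0.3, 0.2, 0.2]
gripper_width: 0.002
time: 12.82
tool_pos: [0.558, -0.0417, 0.1625]
tool_rot: [0.0, 1.0, 0.031, 0.002]
contact_force: [1.5, 0.3, 6.6]
gripper_width: 0.002
time: 13.23
tool_pos: [0.5573, -0.0416, 0.1516]
tool_rot: [0.0, 1.0, 0.031, 0.001]
contact_force: [1.7, 0.1, 4.9]
gripper_width: 0.003
```

```bash
python3 -m crank '[{"tx":0,"ty":0,"tz":0.3,"wx":0,"wy":0,"wz":0,"jaw":-1},{"tx":0,"ty":0,"tz":0.6,"wx":0,"wy":0,"wz":0,"jaw":-1},{"tx":0,"ty":0,"tz":0.9,"wx":0,"wy":0,"wz":0,"jaw":-1},{"tx":0,"ty":0,"tz":1,"wx":0,"wy":0,"wz":0,"jaw":-1},{"tx":0,"ty":0,"tz":1,"wx":0,"wy":0,"wz":0,"jaw":-1}]'
python3 -m crank '[{"tx":0,"ty":0,"tz":0.3,"wx":0,"wy":0,"wz":0,"jaw":-1},{"tx":0,"ty":0,"tz":0.6,"wx":0,"wy":0,"wz":0,"jaw":-1},{"tx":0,"ty":0,"tz":0.8,"wx":0,"wy":0,"wz":0,"jaw":-1},{"tx":0,"ty":0,"tz":0.8,"wx":0,"wy":0,"wz":0,"jaw":-1}]'
python3 - <<'E'
from h import *
for n in("top","side"): manip.grab_frame(n); print(n,manip.tip_of(n,"knee_pad"),manip.tip_of(n,"lid_front"),manip.search_frame(n,"lid_front"))
print(manip.state()["contact_force"])
cv2.imwrite("pics/s2.png",cv2.resize(manip.grab_frame("side")[130:350,230:450],None,fx=2.7,fy=2.7))
E
```

```text
time: 13.65
tool_pos: [0.5572, -0.0415, 0.1409]
tool_rot: [0.0, 1.0, 0.031, 0.001]
contact_force: [1.6, -0.8, 4.1]
gripper_width: 0.003
time: 13.98
tool_pos: [0.5581, -0.0415, 0.1337]
tool_rot: [0.0, 1.0, 0.031, 0.002]
contact_force: [4.9, -0.7, 5.6]
gripper_width: -0.003
top [] [{'centre': [293.2, 151.0], 'p': 0.73}, {'centre': [285.7, 232.9], 'p': 0.22}] [{'rect': [224.9, 149.2, 137.9, 18.6], 'p': 0.79}]
side [{'centre': [359.2, 298.2], 'p': 0.66}] [] [{'rect': [326.7, 197.2, 89.1, 86.1], 'p': 0.86}]
[3.35241202 0.91811491 6.63352154]
```

View pics/s2.png

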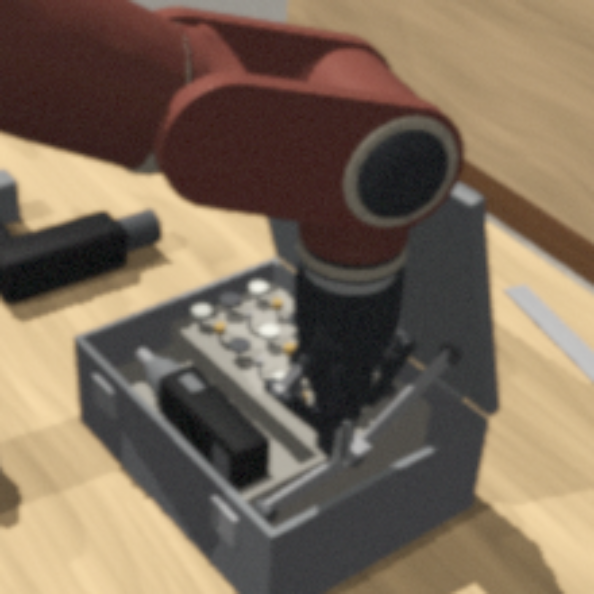

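The knee is visibly folded below straight, and the tool lies in the bay. I'll press 5 mm more for margin, then rise, back off and go above the lid edge.

```bash
python3 -m crank '[{"tx":0.1,"ty":0,"tz":0.3,"wx":0,"wy":0,"wz":0,"jaw":-1},{"tx":0.1,"ty":0,"tz":0.5,"wx":0,"wy":0,"wz":0,"jaw":-1},{"tx":0.1,"ty":0,"tz":0.5,"wx":0,"wy":0,"wz":0,"jaw":-1},{"tx":0.1,"ty":0,"tz":0.5,"wx":0,"wy":0,"wz":0,"jaw":-1}]'
python3 -m crank '[{"tx":0,"ty":0,"tz":-1,"wx":0,"wy":0,"wz":0,"jaw":-1},{"tx":0,"ty":0,"tz":-3,"wx":0,"wy":0,"wz":0,"jaw":-1},{"tx":-1,"ty":0,"tz":-6,"wx":0,"wy":0,"wz":0,"jaw":-1},{"tx":-3,"ty":0,"tz":-9,"wx":0,"wy":0,"wz":0,"jaw":-1},{"tx":-5,"ty":0,"tz":-12,"wx":0,"wy":0,"wz":0,"jaw":-1},{"tx":-7,"ty":0,"tz":-15,"wx":0,"wy":0,"wz":0,"jaw":-1},{"tx":-7,"ty":0,"tz":-19,"wx":0,"wy":0,"wz":0,"jaw":-1},{"tx":-7,"ty":0,"tz":-22,"wx":0,"wy":0,"wz":0,"jaw":-1}]'
python3 -m crank '[{"tx":0,"ty":-3,"tz":-2,"wx":0,"wy":0,"wz":0,"jaw":-1},{"tx":0,"ty":-6,"tz":-4,"wx":0,"wy":0,"wz":0,"jaw":-1},{"tx":0,"ty":-9,"tz":-5,"wx":0,"wy":0,"wz":0,"jaw":-1},{"tx":0,"ty":-12,"tz":-5,"wx":0,"wy":0,"wz":0,"jaw":-1},{"tx":0,"ty":-12,"tz":-5,"wx":0,"wy":0,"wz":0,"jaw":-1},{"tx":0,"ty":-12,"tz":-5,"wx":0,"wy":0,"wz":0,"jaw":-1},{"tx":0,"ty":-12,"tz":-5,"wx":0,"wy":0,"wz":0,"jaw":-1}]'
python3 - <<'E'
from h import *
w=.06;M=np.array([[np.cos(w),-np.sin(w)],[np.sin(w),np.cos(w)]]);c=np.array([.575,.0705])
for n in("top","side","wrist"):
    f=manip.grab_frame(n); print(n,manip.tip_of(n,"knee_pad"),manip.tip_of(n,"lid_front"))
    if n=="side": cv2.imwrite("pics/s3.png",cv2.resize(f[130:350,230:450],None,fx=2.7,fy=2.7))
for th in(1.2,1.27,1.33,1.4):
    P=[np.r_[c+M@[.1125-.235*np.cos(th)+.014*np.sin(th),y],.1+.235*np.sin(th)+.014*np.cos(th)] for y in(0,.145,-.145)]
    print(th,P[0].round(3),*[proj(n,P).round(1).tolist() for n in("top","side","wrist")])
P=np.r_[c+M@[.1125-.042,0],.1+.2315+.022]; print("rel",rel(P)); r=rot();print(r.round(3),manip.state()["contact_force"])
E
```

```text
time: 14.77
tool_pos: [0.5592, -0.0414, 0.1288]
tool_rot: [0.0, 1.0, 0.031, 0.003]
contact_force: [3.4, -0.1, 5.4]
gripper_width: -0.005
time: 15.43
tool_pos: [0.4857, -0.0455, 0.349]
tool_rot: [-0.0, 1.0, 0.031, -0.001]
contact_force: [1.2, 0.7, 0.5]
gripper_width: 0.004
time: 16.02
tool_pos: [0.4794, 0.0738, 0.3961]
tool_rot: [0.0, 1.0, 0.031, -0.001]
contact_force: [0.6, -0.5, -0.4]
gripper_width: -0.0
top [{'centre': [344.4, 205.5], 'p': 0.83}] [{'centre': [293.4, 160.0], 'p': 0.71}]
side [{'centre': [360.9, 298.3], 'p': 0.75}] [{'centre': [352.7, 172.9], 'p': 0.81}]
wrist [{'centre': [387.5, 297.7], 'p': 0.87}] [{'centre': [578.6, 278.7], 'p': 0.58}]
1.2 [0.615 0.073 0.324] [[296.6, 166.9], [227.3, 170.8], [365.5, 163.1]] [[350.7, 177.7], [310.9, 152.2], [400.2, 209.3]] [[550.7, 280.5], [607.8, -11.9], [512.1, 478.1]]
1.27 [0.631 0.074 0.329] [[296.1, 159.0], [226.7, 162.8], [365.2, 155.2]] [[357.0, 173.8], [316.7, 148.8], [406.9, 204.7]] [[584.0, 283.6], [650.7, -15.6], [539.2, 484.1]]
1.33 [0.645 0.075 0.332] [[295.7, 152.2], [226.2, 156.0], [364.9, 148.4]] [[362.3, 170.8], [321.7, 146.2], [412.6, 201.2]] [[612.7, 285.8], [687.9, -18.2], [562.7, 488.3]]
1.4 [0.661 0.076 0.334] [[295.3, 144.3], [225.7, 148.1], [364.4, 140.6]] [[368.5, 167.8], [327.6, 143.7], [419.1, 197.7]] [[646.0, 287.6], [730.7, -20.3], [589.9, 491.7]]
rel [16.51379137  0.9199222   4.37208888]
[[ 0.998  0.062 -0.   ]
 [ 0.062 -0.998 -0.   ]
 [-0.     0.    -1.   ]] [0.74290836 0.38402869 0.4756222 ]
```

View pics/s3.png

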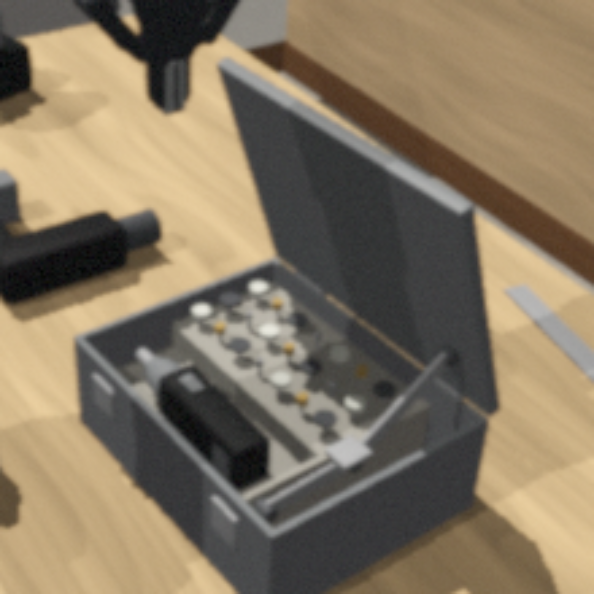

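The lid now stands at about 1.26 (front edge near (0.628, 0.074, 0.328)), and the stay stays folded with its pad at about (348,452) in the crop. I'll go above the edge and push down along its arc.

```bash
python3 -m crank '[{"tx":4,"ty":0.4,"tz":0,"wx":0,"wy":0,"wz":0,"jaw":-1},{"tx":8,"ty":0.8,"tz":0,"wx":0,"wy":0,"wz":0,"jaw":-1},{"tx":12,"ty":0.9,"tz":0,"wx":0,"wy":0,"wz":0,"jaw":-1},{"tx":15,"ty":0.9,"tz":0,"wx":0,"wy":0,"wz":0,"jaw":-1},{"tx":15,"ty":0.9,"tz":1,"wx":0,"wy":0,"wz":0,"jaw":-1},{"tx":15,"ty":0.9,"tz":2.5,"wx":0,"wy":0,"wz":0,"jaw":-1},{"tx":15,"ty":0.9,"tz":3.5,"wx":0,"wy":0,"wz":0,"jaw":-1},{"tx":15,"ty":0.9,"tz":3.6,"wx":0,"wy":0,"wz":0,"jaw":-1}]'
python3 -m crank '[{"tx":0,"ty":0,"tz":0.2,"wx":0,"wy":0,"wz":0,"jaw":-1},{"tx":0,"ty":0,"tz":0.4,"wx":0,"wy":0,"wz":0,"jaw":-1},{"tx":0,"ty":0,"tz":0.6,"wx":0,"wy":0,"wz":0,"jaw":-1},{"tx":0,"ty":0,"tz":0.8,"wx":0,"wy":0,"wz":0,"jaw":-1},{"tx":0,"ty":0,"tz":1,"wx":0,"wy":0,"wz":0,"jaw":-1}]'
```

```text
time: 17.13
tool_pos: [0.6283, 0.0745, 0.3576]
tool_rot: [-0.0, 1.0, 0.031, -0.003]
contact_force: [-0.8, -0.4, -0.9]
gripper_width: 0.001
time: 17.55
tool_pos: [0.6302, 0.0746, 0.352]
tool_rot: [0.0, 1.0, 0.031, 0.001]
contact_force: [-0.0, 1.0, 0.8]
gripper_width: -0.003
```

```bash
python3 -m crank '[{"tx":-0.3,"ty":0,"tz":0.3,"wx":0,"wy":0,"wz":0,"jaw":-1},{"tx":-0.7,"ty":0,"tz":0.5,"wx":0,"wy":0,"wz":0,"jaw":-1},{"tx":-1.1,"ty":0,"tz":0.7,"wx":0,"wy":0,"wz":0,"jaw":-1},{"tx":-1.5,"ty":0,"tz":0.9,"wx":0,"wy":0,"wz":0,"jaw":-1}]'
python3 -m crank '[{"tx":-0.4,"ty":0,"tz":0.2,"wx":0,"wy":0,"wz":0,"jaw":-1},{"tx":-0.8,"ty":0,"tz":0.4,"wx":0,"wy":0,"wz":0,"jaw":-1},{"tx":-1.2,"ty":0,"tz":0.6,"wx":0,"wy":0,"wz":0,"jaw":-1},{"tx":-1.6,"ty":0,"tz":0.8,"wx":0,"wy":0,"wz":0,"jaw":-1}]'
```

```text
time: 17.88
tool_pos: [0.616, 0.0734, 0.3453]
tool_rot: [0.0, 1.0, 0.031, 0.003]
contact_force: [0.6, -0.6, 8.5]
gripper_width: -0.003
time: 18.22
tool_pos: [0.6, 0.0721, 0.3392]
tool_rot: [0.001, 1.0, 0.031, 0.003]
contact_force: [-3.2, -1.6, 12.4]
gripper_width: -0.003
```

```bash
python3 -m crank '[{"tx":-0.4,"ty":0,"tz":0.2,"wx":0,"wy":0,"wz":0,"jaw":-1},{"tx":-0.9,"ty":0,"tz":0.4,"wx":0,"wy":0,"wz":0,"jaw":-1},{"tx":-1.3,"ty":0,"tz":0.6,"wx":0,"wy":0,"wz":0,"jaw":-1},{"tx":-1.7,"ty":0,"tz":0.8,"wx":0,"wy":0,"wz":0,"jaw":-1},{"tx":-2.1,"ty":0,"tz":1,"wx":0,"wy":0,"wz":0,"jaw":-1},{"tx":-2.5,"ty":0,"tz":1.2,"wx":0,"wy":0,"wz":0,"jaw":-1},{"tx":-2.9,"ty":0,"tz":1.5,"wx":0,"wy":0,"wz":0,"jaw":-1},{"tx":-3.3,"ty":0,"tz":1.8,"wx":0,"wy":0,"wz":0,"jaw":-1}]'
python3 -m crank '[{"tx":-0.4,"ty":0,"tz":0.3,"wx":0,"wy":0,"wz":0,"jaw":-1},{"tx":-0.7,"ty":0,"tz":0.5,"wx":0,"wy":0,"wz":0,"jaw":-1},{"tx":-1.1,"ty":0,"tz":0.8,"wx":0,"wy":0,"wz":0,"jaw":-1},{"tx":-1.4,"ty":0,"tz":1,"wx":0,"wy":0,"wz":0,"jaw":-1},{"tx":-1.8,"ty":0,"tz":1.3,"wx":0,"wy":0,"wz":0,"jaw":-1},{"tx":-2.1,"ty":0,"tz":1.5,"wx":0,"wy":0,"wz":0,"jaw":-1},{"tx":-2.5,"ty":0,"tz":1.8,"wx":0,"wy":0,"wz":0,"jaw":-1},{"tx":-2.8,"ty":0,"tz":2.1,"wx":0,"wy":0,"wz":0,"jaw":-1}]'
```

```text
time: 18.88
tool_pos: [0.5663, 0.0694, 0.3217]
tool_rot: [0.001, 1.0, 0.031, 0.002]
contact_force: [-7.8, -3.8, 16.8]
gripper_width: -0.001
time: 19.55
tool_pos: [0.5375, 0.0674, 0.2999]
tool_rot: [0.002, 1.0, 0.031, 0.0]
contact_force: [-10.9, -5.2, 15.6]
gripper_width: -0.002
```

Run:
```python
from h import *
f=manip.grab_frame("side"); g=manip.grab_frame("wrist")
a=cv2.resize(f[130:350,230:450],(400,400),interpolation=cv2.INTER_CUBIC); b=g[80:480,120:520]
cv2.imwrite("pics/s4.png",np.hstack([a,b]))
print(manip.tip_of("side","lid_front"),manip.tip_of("wrist","lid_front"))
for th in (.75,.8,.85):
    w=.06;M=np.array([[np.cos(w),-np.sin(w)],[np.sin(w),np.cos(w)]]);c=np.array([.575,.0705])
    P=[np.r_[c+M@[.1125-.235*np.cos(th)+.014*np.sin(th),y],.1+.235*np.sin(th)+.014*np.cos(th)] for y in(0,.145,-.145)]
    print(th,P[0].round(3),*[proj(n,P).round(1).tolist() for n in("side","wrist")])
print(manip.state()["contact_force"],manip.state()["ft_torque"])
```

```text
[{'centre': [318.0, 204.1], 'p': 0.96}] [{'centre': [304.6, 308.4], 'p': 0.73}]
0.75 [0.525 0.068 0.27 ] [[313.7, 213.0], [277.1, 183.8], [359.3, 249.3]] [[286.5, 299.5], [277.8, -95.9], [291.6, 537.1]]
0.8 [0.534 0.068 0.278] [[317.4, 208.4], [280.4, 179.6], [363.4, 244.2]] [[305.6, 307.7], [303.2, -110.8], [307.0, 552.6]]
0.85 [0.543 0.069 0.286] [[321.2, 203.9], [283.8, 175.6], [367.7, 239.2]] [[327.5, 316.1], [333.2, -126.8], [324.3, 568.5]]
[-7.26830625 -2.72926432 11.37891449] [-0.52256618  1.33665392 -0.00771836]
```

View pics/s4.png

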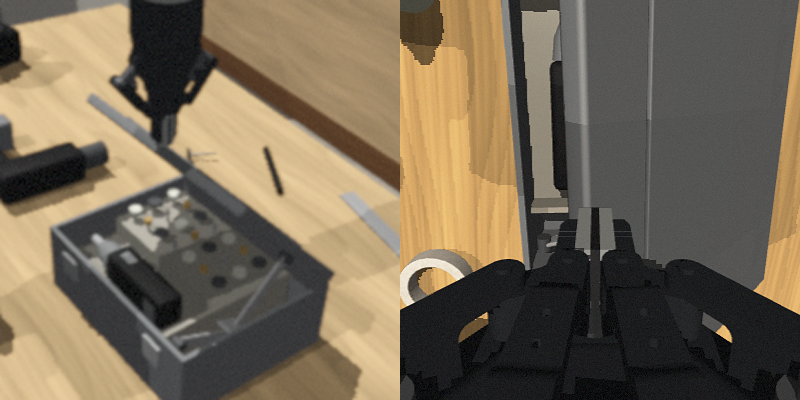

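The lid is at 0.80 as modelled. In the wrist view the tip sits on the lid's front edge, around column 590 of the composite. I'll carry on down the arc with slightly less down-push.

```bash
python3 -m crank '[{"tx":-0.5,"ty":0,"tz":0.3,"wx":0,"wy":0,"wz":0,"jaw":-1},{"tx":-0.9,"ty":0,"tz":0.6,"wx":0,"wy":0,"wz":0,"jaw":-1},{"tx":-1.2,"ty":0,"tz":0.9,"wx":0,"wy":0,"wz":0,"jaw":-1},{"tx":-1.5,"ty":0,"tz":1.2,"wx":0,"wy":0,"wz":0,"jaw":-1},{"tx":-1.8,"ty":0,"tz":1.5,"wx":0,"wy":0,"wz":0,"jaw":-1},{"tx":-2.1,"ty":0,"tz":1.8,"wx":0,"wy":0,"wz":0,"jaw":-1},{"tx":-2.4,"ty":0,"tz":2.1,"wx":0,"wy":0,"wz":0,"jaw":-1},{"tx":-2.7,"ty":0,"tz":2.4,"wx":0,"wy":0,"wz":0,"jaw":-1}]'
python3 -m crank '[{"tx":-0.3,"ty":0,"tz":0.4,"wx":0,"wy":0,"wz":0,"jaw":-1},{"tx":-0.6,"ty":0,"tz":0.7,"wx":0,"wy":0,"wz":0,"jaw":-1},{"tx":-0.9,"ty":0,"tz":1.1,"wx":0,"wy":0,"wz":0,"jaw":-1},{"tx":-1.2,"ty":0,"tz":1.4,"wx":0,"wy":0,"wz":0,"jaw":-1},{"tx":-1.4,"ty":0,"tz":1.8,"wx":0,"wy":0,"wz":0,"jaw":-1},{"tx":-1.7,"ty":0,"tz":2.1,"wx":0,"wy":0,"wz":0,"jaw":-1},{"tx":-1.9,"ty":0,"tz":2.5,"wx":0,"wy":0,"wz":0,"jaw":-1},{"tx":-2.1,"ty":0,"tz":2.8,"wx":0,"wy":0,"wz":0,"jaw":-1}]'
```

```text
time: 20.42
tool_pos: [0.5113, 0.0671, 0.2708]
tool_rot: [-0.0, 1.0, 0.031, 0.0]
contact_force: [0.0, -1.1, 1.5]
gripper_width: 0.004
time: 21.08
tool_pos: [0.49, 0.0658, 0.2427]
tool_rot: [-0.0, 1.0, 0.031, -0.0]
contact_force: [-1.2, 0.1, 1.5]
gripper_width: -0.003
```

```bash
cat > lid.py <<'E'
from h import *
from scipy.optimize import minimize_scalar
w=.06;M=np.array([[np.cos(w),-np.sin(w)],[np.sin(w),np.cos(w)]]);c=np.array([.575,.0705])
def P(th): return np.r_[c+M@[.1125-.235*np.cos(th)+.014*np.sin(th),0],.1+.235*np.sin(th)+.014*np.cos(th)]
for n in("side","top","wrist"):
    manip.grab_frame(n)
    for o in manip.tip_of(n,"lid_front")[:1]:
        r=minimize_scalar(lambda t:np.linalg.norm(proj(n,P(t))[0]-o["centre"]),bounds=(-.1,1.4),method="bounded")
        print(n,o,"theta",r.x.round(3),"err",r.fun.round(1),"z",P(r.x)[2].round(4))
s=manip.state();print(s["tool_pos"],s["contact_force"])
E
python3 lid.py
```

```text
side {'centre': [294.9, 236.2], 'p': 0.71} theta 0.494 err 3.5 z 0.2238
top {'centre': [163.9, 229.9], 'p': 0.36} theta 0.663 err 136.2 z 0.2556
[0.49063945 0.06577727 0.24330006] [-0.0433898  -0.03033716  0.06097333]
```

```bash
python3 -m crank '[{"tx":-0.2,"ty":0,"tz":0.4,"wx":0,"wy":0,"wz":0,"jaw":-1},{"tx":-0.4,"ty":0,"tz":0.7,"wx":0,"wy":0,"wz":0,"jaw":-1},{"tx":-0.6,"ty":0,"tz":1.1,"wx":0,"wy":0,"wz":0,"jaw":-1},{"tx":-0.8,"ty":0,"tz":1.4,"wx":0,"wy":0,"wz":0,"jaw":-1},{"tx":-1,"ty":0,"tz":1.8,"wx":0,"wy":0,"wz":0,"jaw":-1},{"tx":-1.2,"ty":0,"tz":2.1,"wx":0,"wy":0,"wz":0,"jaw":-1},{"tx":-1.4,"ty":0,"tz":2.5,"wx":0,"wy":0,"wz":0,"jaw":-1},{"tx":-1.6,"ty":0,"tz":2.8,"wx":0,"wy":0,"wz":0,"jaw":-1}]'
python3 -m crank '[{"tx":-0.2,"ty":0,"tz":0.4,"wx":0,"wy":0,"wz":0,"jaw":-1},{"tx":-0.3,"ty":0,"tz":0.8,"wx":0,"wy":0,"wz":0,"jaw":-1},{"tx":-0.5,"ty":0,"tz":1.2,"wx":0,"wy":0,"wz":0,"jaw":-1},{"tx":-0.6,"ty":0,"tz":1.6,"wx":0,"wy":0,"wz":0,"jaw":-1},{"tx":-0.8,"ty":0,"tz":2,"wx":0,"wy":0,"wz":0,"jaw":-1},{"tx":-0.9,"ty":0,"tz":2.4,"wx":0,"wy":0,"wz":0,"jaw":-1},{"tx":-1,"ty":0,"tz":2.8,"wx":0,"wy":0,"wz":0,"jaw":-1},{"tx":-1.1,"ty":0,"tz":3.2,"wx":0,"wy":0,"wz":0,"jaw":-1}]'
python3 lid.py
```

```text
time: 22.05
tool_pos: [0.4742, 0.0648, 0.2147]
tool_rot: [-0.0, 1.0, 0.031, -0.0]
contact_force: [0.3, 0.4, 0.6]
gripper_width: -0.002
time: 22.72
tool_pos: [0.4633, 0.0641, 0.1828]
tool_rot: [0.0, 1.0, 0.031, -0.0]
contact_force: [-1.1, -0.4, 1.2]
gripper_width: 0.003
side {'centre': [287.1, 263.8], 'p': 0.94} theta 0.227 err 0.8 z 0.1665
top {'centre': [300.0, 212.6], 'p': 0.56} theta 0.764 err 0.7 z 0.2727
[0.46373509 0.06407571 0.18348634] [-0.29904655 -0.24144545  0.42932745]
```

```bash
python3 -m crank '[{"tx":-0.1,"ty":0,"tz":0.3,"wx":0,"wy":0,"wz":0,"jaw":-1},{"tx":-0.1,"ty":0,"tz":0.6,"wx":0,"wy":0,"wz":0,"jaw":-1},{"tx":-0.2,"ty":0,"tz":0.9,"wx":0,"wy":0,"wz":0,"jaw":-1},{"tx":-0.2,"ty":0,"tz":1.2,"wx":0,"wy":0,"wz":0,"jaw":-1},{"tx":-0.3,"ty":0,"tz":1.5,"wx":0,"wy":0,"wz":0,"jaw":-1},{"tx":-0.3,"ty":0,"tz":1.8,"wx":0,"wy":0,"wz":0,"jaw":-1},{"tx":-0.4,"ty":0,"tz":2.1,"wx":0,"wy":0,"wz":0,"jaw":-1},{"tx":-0.4,"ty":0,"tz":2.4,"wx":0,"wy":0,"wz":0,"jaw":-1}]'
python3 -m crank '[{"tx":0,"ty":0,"tz":0.3,"wx":0,"wy":0,"wz":0,"jaw":-1},{"tx":0,"ty":0,"tz":0.6,"wx":0,"wy":0,"wz":0,"jaw":-1},{"tx":0,"ty":0,"tz":0.8,"wx":0,"wy":0,"wz":0,"jaw":-1},{"tx":0,"ty":0,"tz":1,"wx":0,"wy":0,"wz":0,"jaw":-1},{"tx":0,"ty":0,"tz":1.2,"wx":0,"wy":0,"wz":0,"jaw":-1},{"tx":0,"ty":0,"tz":1.4,"wx":0,"wy":0,"wz":0,"jaw":-1},{"tx":0,"ty":0,"tz":1.6,"wx":0,"wy":0,"wz":0,"jaw":-1},{"tx":0,"ty":0,"tz":1.7,"wx":0,"wy":0,"wz":0,"jaw":-1}]'
python3 -m crank '[{"tx":0.1,"ty":0,"tz":0.1,"wx":0,"wy":0,"wz":0,"jaw":-1},{"tx":0.1,"ty":0,"tz":0.2,"wx":0,"wy":0,"wz":0,"jaw":-1},{"tx":0.1,"ty":0,"tz":0.3,"wx":0,"wy":0,"wz":0,"jaw":-1},{"tx":0.1,"ty":0,"tz":0.4,"wx":0,"wy":0,"wz":0,"jaw":-1},{"tx":0.1,"ty":0,"tz":0.5,"wx":0,"wy":0,"wz":0,"jaw":-1},{"tx":0.1,"ty":0,"tz":0.6,"wx":0,"wy":0,"wz":0,"jaw":-1}]'
python3 lid.py
```

```text
time: 23.68
tool_pos: [0.4593, 0.0638, 0.1589]
tool_rot: [0.0, 1.0, 0.031, -0.0]
contact_force: [-0.1, 0.5, 0.2]
gripper_width: 0.001
time: 24.35
tool_pos: [0.4595, 0.0638, 0.142]
tool_rot: [0.0, 1.0, 0.031, -0.0]
contact_force: [-0.2, 0.7, 0.7]
gripper_width: -0.001
time: 24.85
tool_pos: [0.4606, 0.0639, 0.1362]
tool_rot: [0.0, 1.0, 0.031, 0.0]
contact_force: [-0.0, -0.1, -0.1]
gripper_width: 0.0
side {'centre': [284.5, 279.9], 'p': 0.57} theta 0.053 err 0.6 z 0.1263
[0.46056549 0.06388672 0.13633915] [ 0.24278167  0.25602872 -0.68039303]
```

```bash
python3 -m crank '[{"tx":0,"ty":0,"tz":0.05,"wx":0,"wy":0,"wz":0,"jaw":-1},{"tx":0,"ty":0,"tz":0.1,"wx":0,"wy":0,"wz":0,"jaw":-1},{"tx":0,"ty":0,"tz":0.15,"wx":0,"wy":0,"wz":0,"jaw":-1},{"tx":0,"ty":0,"tz":0.2,"wx":0,"wy":0,"wz":0,"jaw":-1},{"tx":0,"ty":0,"tz":0.25,"wx":0,"wy":0,"wz":0,"jaw":-1},{"tx":0,"ty":0,"tz":0.3,"wx":0,"wy":0,"wz":0,"jaw":-1},{"tx":0,"ty":0,"tz":0.3,"wx":0,"wy":0,"wz":0,"jaw":-1}]'
python3 - <<'E'
from h import *
f=manip.grab_frame("side"); g=manip.grab_frame("wrist")
a=cv2.resize(f[170:370,230:430],(400,400),interpolation=cv2.INTER_CUBIC)
cv2.imwrite("pics/s5.png",np.hstack([a,g[80:480,120:520]]))
E
```

```text
time: 25.73
tool_pos: [0.4608, 0.0639, 0.1359]
tool_rot: [0.0, 1.0, 0.031, -0.0]
contact_force: [-7.3, -0.8, 14.2]
gripper_width: 0.002
```

View pics/s5.png

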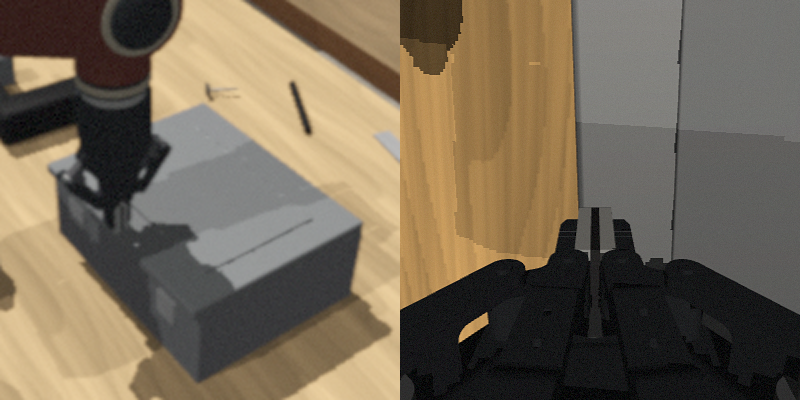

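The lid looks flush on the rim, and the force rose to 14 N with no further motion at z = 0.136, which is the shut height. I'll lift clear and make a last check.

```bash
python3 -m crank '[{"tx":0,"ty":0,"tz":-0.4,"wx":0,"wy":0,"wz":0,"jaw":-1},{"tx":0,"ty":0,"tz":-1.5,"wx":0,"wy":0,"wz":0,"jaw":-1},{"tx":0,"ty":0,"tz":-4,"wx":0,"wy":0,"wz":0,"jaw":-1},{"tx":-1,"ty":0,"tz":-8,"wx":0,"wy":0,"wz":0,"jaw":-1},{"tx":-2,"ty":-3,"tz":-11,"wx":0,"wy":0,"wz":0,"jaw":-1},{"tx":-3,"ty":-7,"tz":-14,"wx":0,"wy":0,"wz":0,"jaw":-1},{"tx":-3,"ty":-10,"tz":-17,"wx":0,"wy":0,"wz":0,"jaw":-1},{"tx":-3,"ty":-13,"tz":-20,"wx":0,"wy":0,"wz":0,"jaw":-1}]'
python3 -m crank '[{"tx":0,"ty":0,"tz":0,"wx":0,"wy":0,"wz":0,"jaw":-1},{"tx":0,"ty":0,"tz":0,"wx":0,"wy":0,"wz":0,"jaw":-1},{"tx":0,"ty":0,"tz":0,"wx":0,"wy":0,"wz":0,"jaw":-1}]'
python3 lid.py
python3 - <<'E'
from h import *
f=manip.grab_frame("side"); g=manip.grab_frame("top")
a=cv2.resize(f[170:370,200:400],(400,400),interpolation=cv2.INTER_CUBIC)
b=cv2.resize(g[130:330,180:460],(400,286),interpolation=cv2.INTER_CUBIC); b=cv2.copyMakeBorder(b,0,114,0,0,0)
cv2.imwrite("pics/s6.png",np.hstack([a,b]))
for t in("drill","oil_bottle","tape_roll"): print(t,[onplane("top",x["centre"],0).round(3) for x in manip.tip_of("top",t)[:1]])
E
```

```text
time: 26.5
tool_pos: [0.4221, 0.184, 0.3263]
tool_rot: [-0.0, 1.0, 0.031, 0.0]
contact_force: [0.8, 0.4, -0.6]
gripper_width: 0.003
time: 26.75
tool_pos: [0.4229, 0.1827, 0.3241]
tool_rot: [0.0, 1.0, 0.032, -0.0]
contact_force: [0.6, -0.6, 0.3]
gripper_width: -0.002
side {'centre': [282.6, 281.6], 'p': 0.94} theta 0.032 err 2.3 z 0.1215
wrist {'centre': [563.9, 319.1], 'p': 0.21} theta 0.761 err 172.5 z 0.2723
[0.42298308 0.18212736 0.32336029] [ 0.62057205 -0.07433169 -0.69750904]
drill [array([0.541, 0.444, 0.   ])]
oil_bottle [array([0.341, 0.201, 0.   ])]
tape_roll [array([ 0.347, -0.163,  0.   ])]
```

View pics/s6.png

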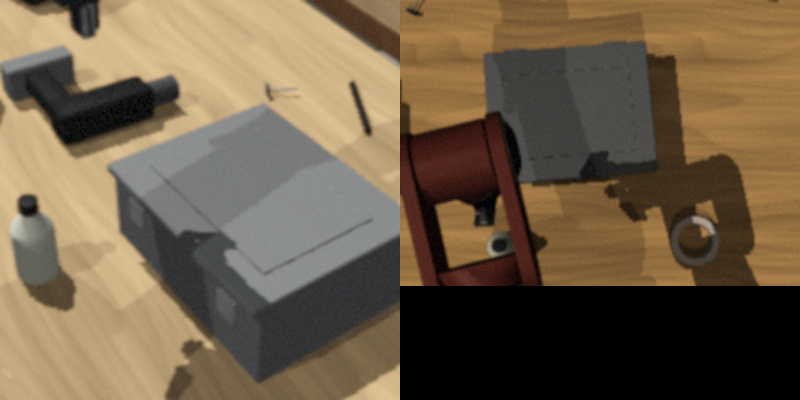

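```bash
python3 -c "
from plant import manip
print(manip.job_done(), manip.state()['time'])"
```

```text
the job is handed in; nothing more can be done
the job is handed in; nothing more can be done
```

The job is done and handed in at about 27 s of the 72 s. The rotary tool is in the front bay, the stay is broken, and the lid is shut.

- **Tool:** I gripped it across the body, laid it lengthwise in the front bay with its nose to +y, and let go. The wrist view and a later side view both show it lying straight in the bay.
- **Stay:** I pressed the knee pad down about 37 mm with at most about 7 N. The knee stayed folded after I backed off, with the lid then at about 1.26.
- **Lid:** I pushed its front edge down along its arc in about 8 s, touching with at most about 17 N down, and slowest at the end. The last push stopped hard at 14 N with the fingertips at 0.114 m, which is the shut height.
- **Last checks:** The pictures show the lid flush and the gripper clear, with about zero force. The drill, bottle and tape roll are within about 5 mm of their first readings, which is measuring noise.
- **What disagreed:** The network's final lid reading in the side view was 0.03 rad instead of 0. That was a 2-pixel misfit, which I put down to calibration error given the hard stop at shut height. The final wrist-view reading of the lid edge (p 0.21) and two earlier top-view ones did not fit, so I ignored them. I viewed 11 pictures against the planned 8.

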